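# Mock up a two-player arcade control panel before drilling

## Robot

A 7-joint arm with a two-finger parallel gripper is mounted at the origin on the work surface. World frame = base frame: x ahead of the robot, y to its left, z up, the work surface at z = 0. Lengths are in m, angles in rad, forces in N, time in s.
With the tool pointing down it reaches from about 0.4 to 0.75 m from the base axis. Payload 19.5 kg.
Tool frame: the origin (TCP) lies on the centre line of the jaws, within the pads' length; the fingertips stand 25 mm ahead of it and the grasp point (between the pads) lies 6 mm ahead of it (tips_ahead is the distance from the TCP to the fingertips, in m); z points along the fingers, y is the line along which they close (so a half turn about z gives the same grasp; the last joint's range is limited). The gripper opens to 85 mm and grips with 20 to 120 N. Pads are 22 mm wide; open, the fingers measure 114 mm over their backs; the gripper's body (76 mm by 85 mm) begins 54 mm behind the grasp point. The pads swing forward as they close: fully open they stand 13 mm farther back than shut.
Start: joints at [1.267, 0.707, -0.028, 1.485, 0.022, 0.951, -0.075], TCP at [0.149, -0.555, 0.256] pointing down, gripper open.
Joint ranges: [-2.71, 2.71], [-0.32, 2.16], [-1.57, 1.52], [0, 2.45], [-1.46, 4.6], [0, 2.02], [-2.83, 2.83]. Speed limits (rad/s): [1.89, 1.89, 2.57, 2.57, 3.01, 3.01, 3.01].

## Interface

Orientations are given as a unit quaternion [w, x, y, z].
In Python, from rig import state, get_image, camera_info, hand_in, tips_ahead gives the robot as it stands. The module is installed in compiled form; this text tells all that it offers.
- The arm moves only by the tool send_rows, never from a script. Its argument "targets" is a list of rows, each an object of numbers: "claw": the opening, from 0 (shut) to 1 (fully open); "tx", "ty", "tz": the shift along the world's x, y, z in cm; "roll": the turn about the world's z in degrees. In form: [{"claw": .., "tx": .., "ty": .., "tz": .., "roll": ..}, ...]. A call has 1 to 12 rows; each row is the pose to reach, as a shift and turn from the pose commanded when the call began; what a row does not reach only later rows make up. A row lasts 1/12 s, in which the tool goes at most 41.7 mm and 7.16 degrees, less where a joint would pass 70% of its speed; a pose out of reach is approached as far as the arm can. A call with a gripper value outside its range is refused whole. The fingers move at their own pace and stop on an object; "force" is the grip in N (left out, the last holds). Time passes only in rows, so rows that repeat a pose let the fingers close. It gives the time, the measured TCP pose, the force, the opening and the grip force at its end, in the units of the state.
- state(): the state, without advancing time (a new reading comes with each control period).
- get_image(name): name is "scene" or "side" or "wrist"; returns the picture (384x512x3 uint8, blue, green, red); there is no depth.
- camera_info(name): a dict with "intrinsics" (3x3 intrinsics, pixels), "distortion" ([k1, k2, p1, p2, k3] as OpenCV has them; the pictures are not rectified), "rvec" (rotation vector, rad) and "tvec" (3), from world to camera coordinates, as OpenCV has them. Camera axes: x right, y down, z forward; pixel columns grow to the right and rows downward; lengths in m; the calibration is good to about 2 mm. A picture is of the moment at which its call begins: read the wrist's pose just before it. camera_info takes no time and is no camera call; for the wrist camera it gives the pose at the moment of the call.
- hand_in(): hands the job in; it is judged then, once.
The state is a dict: "t": time; "joint_positions": joint angles; "joint_vel": joint speeds; "joint_efforts": joint torques, N m; "ee_pos": TCP position; "orientation": TCP orientation; "contact_force": force on the tool from outside, world axes, zero at the start; "moment": the same for the moment, N m; "opening": opening from 0.0 (shut) to 1.0 (fully open); "grasp_force": force on a finger pad.
Only numpy, scipy, OpenCV 4.12 (cv2) and the standard library are available. Lean on these libraries where they do the work, as an engineer would, in place of code of your own. Each camera call takes 0.05 s, during which the arm holds its last target. There are 200 camera calls.

## Task

Mock up the two-player control panel on the tan undrilled board, left, right and behind being as seen from the robot and along the board's edges, distances centre to centre: stand the loose red button 9 cm to the right of the red-ball joystick and the loose blue button 9 cm to the right of the blue-ball joystick, each level with its stick, and the silver-grey aluminium spinner knob midway between the two sticks. The black start button goes 8 cm straight behind the spinner, and the yellow coin button 8 cm to the right of the start button. Leave everything standing upright on the board and let go, and leave the chrome hinge lying where it is.

Things in the scene. Friction and masses are not known exactly. Their poses are not given: they have to be found in the camera images.
- panel: Tan MDF board, 180 mm deep (x), 510 wide (y), fixed, slightly turned; flat top 45 mm above the bench. Origin: centre of its underside, on the bench; x to its back edge (away from the robot), y to its left end, z up. Pencil lines run its full width at x = -40 and x = +40 mm. Both sticks stand on the front line, at y = +210 and -130 mm; which is red and which blue varies.
- stick_red: Joystick with a red ball top (35 mm ball, centre 46 mm and top 64 mm above the panel's top, on a 10 mm steel shaft with a 38 mm black dust washer), mounted rigidly on the panel; it does not move. Origin: where its shaft axis meets the panel's top face; axes as the panel's.
- stick_blue: Joystick with a blue ball top, otherwise the same as the red one. Origin: where its shaft axis meets the panel's top face; axes as the panel's.
- button_red: Red plastic arcade button without its switch, standing loose on its flat end. Round, 33 mm wide at the bezel (16 to 26 mm above its underside) and at the lock nut (4 to 11 mm up), 29 mm between; 24 mm plunger on top, 31 mm tall in all, about 30 g. Origin: centre of its underside, z up (not the small red push button fixed in the grey tester at the back).
- button_blue: Blue plastic arcade button without its switch, standing loose on its flat end. Round, 33 mm wide at the bezel (16 to 26 mm above its underside) and at the lock nut (4 to 11 mm up), 29 mm between; 24 mm plunger on top, 31 mm tall in all, about 30 g. Origin: centre of its underside, z up.
- button_start: The start button. Black plastic arcade button without its switch, standing loose on its flat end. Round, 33 mm wide at the bezel (16 to 26 mm above its underside) and at the lock nut (4 to 11 mm up), 29 mm between; 24 mm plunger on top, 31 mm tall in all, about 30 g. Origin: centre of its underside, z up.
- button_coin: The coin button. Yellow plastic arcade button without its switch, standing loose on its flat end. Round, 33 mm wide at the bezel (16 to 26 mm above its underside) and at the lock nut (4 to 11 mm up), 29 mm between; 24 mm plunger on top, 31 mm tall in all, about 30 g. Origin: centre of its underside, z up.
- spinner: Spinner knob: plain silver-grey aluminium cylinder with dark knurl lines round it, 40 mm in diameter, 25 mm tall, about 80 g, standing loose on its flat end. Any grasp direction will do. Origin: centre of its underside, z up.
- hinge: Chrome coin-door hinge lying open and flat, 66 mm long (y) by 42 mm (x), 7 mm high along its knuckle, loose; to be left alone. Origin: its middle, on the bench, z up.
There are look-alikes about, which are no part of the job. There is more than one size of the button_coin; the job needs the smaller. There is more than one size of the button_start; the job needs the larger.

How it is judged:
By the outcome, as a careful person would: the job done as asked, in the order asked, and still so for the second after the job is handed in, with the robot touching nothing.
It also fails if it takes over 112 s, if anything falls off the work surface, if the arm or the gripper's body presses on something with over 40 N, if the wrist force passes 120 N, or if a joint passes its speed limit or range.

## Working session

There is one attempt and no reset: what is moved stays moved. The work goes in short steps, Python scripts to look and compute and a tool call to move; the robot and the scene stay as the last step left them, time stands still between calls to the robot, and variables do not carry over. Pictures are saved under pics/ and viewed, at most 14 in all, crops included, and the job is handed in when it is done.

Besides the shell and the picture viewer there is one more tool, called after "Emit:" by a JSON object that holds its "method" and its "body", one argument or row to a line. send_rows: Moves the arm, as the interface text tells. Its arguments: {"type":"object","properties":{"targets":{"type":"array","items":{"type":"object","properties":{"claw":{"type":"number"},"tx":{"type":"number"},"ty":{"type":"number"},"tz":{"type":"number"},"roll":{"type":"number"}}}},"force":{"type":"number"}},"required":["targets"]}

```bash
mkdir -p pics; python3 - <<'E'
from rig import *
import cv2,numpy as np
print(state()); print(tips_ahead)
for n in("scene","side"):
    im=get_image(n); cv2.imwrite(f"pics/{n}0.png",im); c=camera_info(n)
    R=cv2.Rodrigues(np.array(c["rvec"]))[0]; print(n,c["intrinsics"],c["distortion"],-R.T@np.array(c["tvec"]).ravel())
E
```

```text
{'t': 0.0, 'joint_positions': array([ 1.26728074,  0.70708866, -0.02761952,  1.48499738,  0.02202781,
        0.95090835, -0.07548084]), 'joint_vel': array([-0.00010132, -0.00200479, -0.00111   , -0.00066984,  0.0017547 ,
       -0.00113663, -0.00017564]), 'joint_efforts': array([ 7.93040726e-04, -8.83215237e+01,  1.23457968e+00, -2.36171275e+01,
        1.69233436e-02,  6.54097137e-03,  4.19736625e-05]), 'ee_pos': array([ 0.14876273, -0.55517582,  0.25583605]), 'orientation': array([-5.40114466e-04,  9.91441218e-01,  1.30552706e-01, -9.97464053e-05]), 'contact_force': array([ 0.43671112, -0.07836327, -0.11827796]), 'moment': array([-0.03514407, -0.0150196 ,  0.0282532 ]), 'grasp_force': 0.0, 'opening': 1.0000003952625123}
0.025
scene [[379.41520527   0.         256.95169757]
 [  0.         379.41520527 190.35682301]
 [  0.           0.           1.        ]] [-0.03322365  0.          0.          0.          0.        ] [1.48196465 0.27389529 0.79837812]
side [[369.5137097    0.         250.68944044]
 [  0.         369.5137097  193.32927599]
 [  0.           0.           1.        ]] [-0.02906237  0.          0.          0.          0.        ] [ 0.27788229 -0.7493143   0.6683877 ]
```

```bash
python3 - <<'E'
import cv2
for n in("scene","side"):
    im=cv2.imread(f"pics/{n}0.png"); cv2.imwrite(f"pics/{n}0b.png",cv2.resize(im,(800,600),interpolation=cv2.INTER_CUBIC))
E
```

```text
(no output)
```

View pics/scene0b.png

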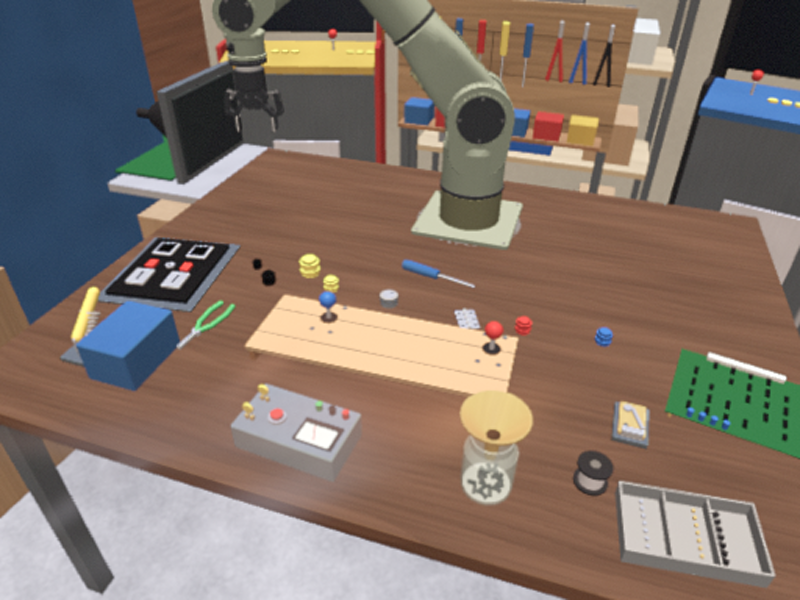

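View pics/side0b.png

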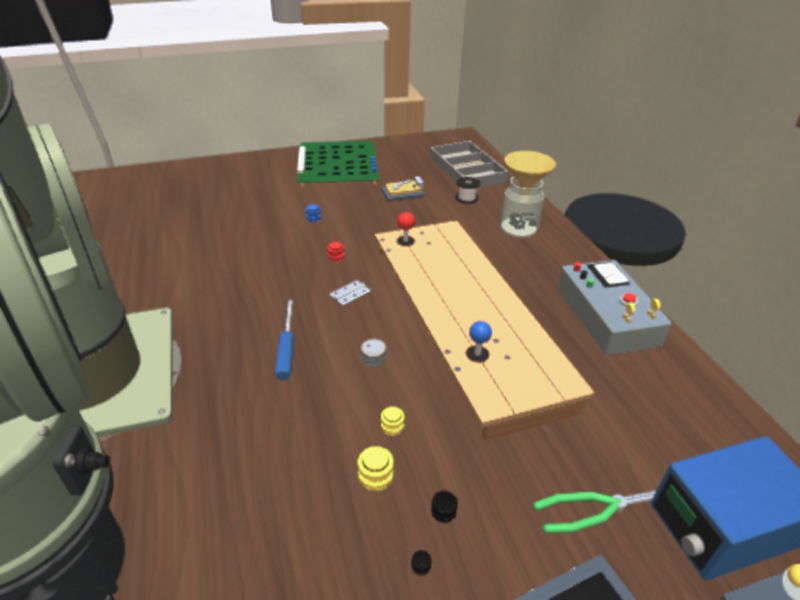

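The scene view (800 px scale) shows the red-ball stick at (493,332) on the robot's left and the blue-ball stick at (328,300).

- **Coin:** yellow candidates are at (310,265), larger, and (331,284), smaller. The smaller one, (331,284), is the coin button.
- **Start:** black candidates are at (257,264), smaller, and (268,278), larger. The larger one, (268,278), is the start button.
- **Red and blue buttons:** loose red at (524,325), and loose blue at (604,337).
- **Spinner:** (389,298).

Next I'll confirm these in a crop and measure.

```bash
cat > h.py <<'E'
import cv2,numpy as np
from rig import *
def cam(n):
    c=camera_info(n); return [np.array(c[k],float) for k in("intrinsics","distortion","rvec","tvec")]
def rays(c,p):
    K,d,r,t=c; R=cv2.Rodrigues(r)[0]
    q=cv2.undistortPoints(np.array(p,float).reshape(-1,1,2),K,d)[:,0]
    return -R.T@t.ravel(), np.c_[q,np.ones(len(q))]@R
def onz(c,p,z):
    o,v=rays(c,p); return o+v*((z-o[2])/v[:,2:])
def tri(c1,p1,c2,p2):
    o1,a=rays(c1,p1);o2,b=rays(c2,p2);out=[]
    for u,w in zip(a,b):
        s=np.linalg.lstsq(np.c_[u,-w],o2-o1,rcond=None)[0]
        A=o1+s[0]*u;B=o2+s[1]*w; out.append(np.r_[(A+B)/2,np.linalg.norm(A-B)])
    return np.array(out)
def mask(im,col):
    H,S,V=cv2.split(cv2.cvtColor(im,cv2.COLOR_BGR2HSV).astype(int))
    if col=="red": m=((H<6)|(H>172))&(S>170)&(V>70)
    if col=="blue": m=(H>100)&(H<125)&(S>150)&(V>60)
    if col=="yellow": m=(H>24)&(H<34)&(S>120)&(V>90)
    if col=="black": m=(V<38)
    if col=="grey": m=(S<45)&(V>60)
    return m.astype(np.uint8)
def blob(im,col,p,r=18):
    m=mask(im,col); n,l,s,c=cv2.connectedComponentsWithStats(m)
    k=[i for i in range(1,n) if np.hypot(*(c[i]-p))<r and s[i][4]>8]
    if not k: return None
    i=max(k,key=lambda i:s[i][4]); x,y,w,h,a=s[i]
    return np.array([x+w/2-.5,y+h/2-.5]),(w,h,a)
E
python3 - <<'E'
from h import *
S=cv2.imread("pics/scene0.png");D=cv2.imread("pics/side0.png");cs,cd=cam("scene"),cam("side")
T={"ballR":("red",(493,330),(406,220)),"ballB":("blue",(328,299),(480,332)),"red":("red",(524,325),(336,251)),"blue":("blue",(604,337),(313,212)),"yelS":("yellow",(331,284),(392,420)),"yelL":("yellow",(310,265),(376,467)),"blkL":("black",(268,278),(444,506)),"blkS":("black",(257,264),(421,562)),"spin":("grey",(389,298),(373,351))}
for k,(c,a,b) in T.items():
    A=blob(S,c,np.array(a)*.64,7);B=blob(D,c,np.array(b)*.64,9)
    if A is None or B is None: print(k,A,B);continue
    print(k,A[1],B[1],A[0],B[0],tri(cs,[A[0]],cd,[B[0]]).round(4), onz(cd,[B[0]],.0155).round(3)[0,:2])
a=cv2.resize(S[155:200,150:350],(800,180),interpolation=cv2.INTER_CUBIC)
b=cv2.resize(D[230:375,190:390],(560,406),interpolation=cv2.INTER_CUBIC)
o=np.zeros((590,800,3),np.uint8);o[:180]=a;o[182:588,:560]=b;cv2.imwrite("pics/crop1.png",o)
E
```

```text
ballR (np.int32(11), np.int32(7), np.int32(37)) (np.int32(10), np.int32(10), np.int32(88)) [316. 212.] [259.5 140.5] [[0.5892 0.1797 0.0897 0.0052]] [0.628 0.303]
ballB (np.int32(9), np.int32(7), np.int32(39)) (np.int32(12), np.int32(13), np.int32(115)) [209. 191.] [307.5 212. ] [[ 0.5978 -0.1636  0.0912  0.0014]] [ 0.639 -0.086]
red (np.int32(10), np.int32(9), np.int32(55)) (np.int32(10), np.int32(12), np.int32(105)) [334.5 209. ] [214.5 160.5] [[0.4551 0.2251 0.0115 0.0057]] [0.453 0.223]
blue (np.int32(10), np.int32(11), np.int32(79)) (np.int32(8), np.int32(11), np.int32(66)) [385.5 215. ] [200.5 136. ] [[0.439  0.3885 0.0143 0.0024]] [0.438 0.388]
yelS (np.int32(9), np.int32(6), np.int32(23)) (np.int32(15), np.int32(17), np.int32(196)) [212.  182.5] [251. 268.] [[ 0.4425 -0.2247  0.0096  0.0037]] [ 0.44  -0.228]
yelL (np.int32(13), np.int32(7), np.int32(28)) (np.int32(23), np.int32(26), np.int32(452)) [198. 171.] [240.  298.5] [[ 0.396  -0.3016  0.0154  0.0047]] [ 0.395 -0.3  ]
blkL (np.int32(8), np.int32(9), np.int32(58)) (np.int32(15), np.int32(19), np.int32(234)) [171.5 177. ] [284. 324.] [[ 0.4633 -0.38    0.0127  0.0011]] [ 0.462 -0.381]
blkS (np.int32(5), np.int32(6), np.int32(22)) (np.int32(11), np.int32(14), np.int32(122)) [164.  168.5] [269.  359.5] [[ 0.4131 -0.4391  0.0081  0.003 ]] [ 0.411 -0.441]
spin (np.int32(12), np.int32(12), np.int32(115)) (np.int32(16), np.int32(17), np.int32(233)) [248.5 190.5] [238.5 225. ] [[ 0.4508 -0.0815  0.012   0.0021]] [ 0.449 -0.084]
```

View pics/crop1.png

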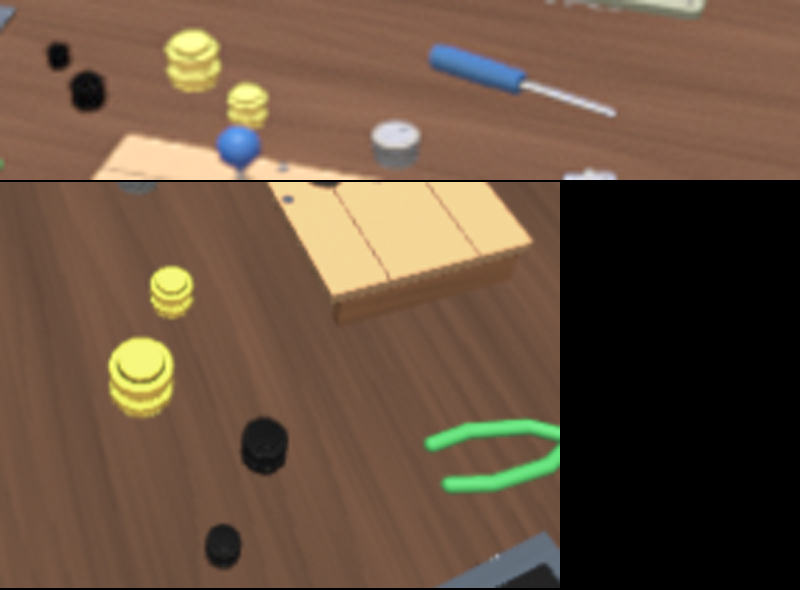

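The crop confirms it: the smaller yellow is at scene px (212,182) and the larger black at (171,177). Now I'll fit the board pose and the hinge position.

```bash
cat > fit.py <<'E'
from h import *
from scipy.optimize import least_squares
def tan(im):
    H,S_,V=cv2.split(cv2.cvtColor(im,cv2.COLOR_BGR2HSV).astype(int))
    m=((H>=9)&(H<=21)&(S_>60)&(V>175)).astype(np.uint8)
    n,l,s,c=cv2.connectedComponentsWithStats(cv2.morphologyEx(m,cv2.MORPH_CLOSE,np.ones((5,5))))
    i=1+np.argmax(s[1:,4]); return (l==i).astype(np.uint8),s[i]
def fit(P,balls=None,x0=(.634,.0,.03)):
    def f(q):
        c,s=np.cos(q[2]),np.sin(q[2]); d=P[:,:2]-q[:2]; u=d@[c,s]; v=d@[-s,c]
        return np.where(np.abs(np.abs(u)-.09)<np.abs(np.abs(v)-.255),np.abs(u)-.09,np.abs(v)-.255)
    r=least_squares(f,x0,loss="soft_l1",f_scale=.002); return r.x,np.median(np.abs(f(r.x)))
def pt(q,u,v): c,s=np.cos(q[2]),np.sin(q[2]); return np.array([q[0]+c*u-s*v,q[1]+s*u+c*v])
E
python3 - <<'E'
from fit import *
S=cv2.imread("pics/scene0.png");D=cv2.imread("pics/side0.png")
PP=[]
for n,im in(("scene",S),("side",D)):
    m,s=tan(im); c=max(cv2.findContours(m,0,cv2.CHAIN_APPROX_NONE)[0],key=len)[:,0]
    P=onz(cam(n),c,.045);q,e=fit(P);PP.append(P)
    print(n,s,q,e,"R",pt(q,-.04,.21),"B",pt(q,-.04,-.13))
q,e=fit(np.vstack(PP)); print(q,e)
print("hinge",onz(cam("scene"),[[467*.64,319*.64]],.003),onz(cam("side"),[[350*.64,292*.64]],.003),onz(cam("side"),np.array([[330,291],[343,305],[370,292],[354,281]])*.64,.003))
for n in("red","blue","spin","start","coin"): print(n,pt(q,*dict(red=(-.04,.12),blue=(-.04,-.22),spin=(-.04,.04),start=(.04,.04),coin=(.04,-.04))[n]).round(4))
E
```

```text
scene [ 157  188  184   97 7494] [ 0.63850217 -0.03133287  0.02264962] 0.0017865233364321442 R [0.59375641 0.17770736] B [ 0.60145662 -0.16220543]
side [ 240  141  140  130 7953] [ 0.6323559  -0.03335356  0.02860239] 0.000828933691785945 R [0.58636657 0.17541661] B [ 0.59609006 -0.16444433]
[ 0.63601237 -0.0326663   0.0206441 ] 0.002599335781770157
hinge [[0.4604843  0.10302894 0.003     ]] [[0.45378087 0.09736663 0.003     ]] [[0.41817396 0.11065441 0.003     ]
 [0.43247973 0.06287655 0.003     ]
 [0.49004327 0.08710839 0.003     ]
 [0.46921599 0.12915912 0.003     ]]
red [0.5935 0.0865]
blue [ 0.6006 -0.2534]
spin [0.5952 0.0065]
start [0.6752 0.0082]
coin [ 0.6768 -0.0718]
```

Emit:
{"method": "send_rows", "body": {
  "targets": [
    {"claw":1,"tx":8,"ty":8,"tz":0,"roll":-7},
    {"claw":1,"tx":16,"ty":16,"tz":0,"roll":-13},
    {"claw":1,"tx":24,"ty":24,"tz":0,"roll":-13},
    {"claw":0.65,"tx":28,"ty":30,"tz":0,"roll":-13},
    {"claw":0.65,"tx":28,"ty":30,"tz":0,"roll":-13},
    {"claw":0.65,"tx":30,"ty":34,"tz":0,"roll":-13},
    {"claw":0.65,"tx":30,"ty":38,"tz":0,"roll":-13},
    {"claw":0.65,"tx":30,"ty":42,"tz":0,"roll":-13},
    {"claw":0.65,"tx":30,"ty":46,"tz":0,"roll":-13},
    {"claw":0.65,"tx":30,"ty":50,"tz":0,"roll":-13},
    {"claw":0.65,"tx":30,"ty":54,"tz":0,"roll":-13},
    {"claw":0.65,"tx":30,"ty":54,"tz":0,"roll":-13}
  ]
}}

```text
t: 1.1
ee_pos: [0.4137, -0.1411, 0.2562]
orientation: [-0.0, 1.0, 0.017, -0.0]
contact_force: [1.7, 0.3, 0.6]
opening: 0.65
grasp_force: 0.0
```

```bash
python3 - <<'E'
from fit import *
s=state();im=get_image("wrist");cv2.imwrite("pics/w1.png",im);print(s["ee_pos"],state()["ee_pos"])
c=camera_info("wrist");R=cv2.Rodrigues(np.array(c["rvec"]))[0];print(-R.T@np.array(c["tvec"]).ravel(),R[2])
cv2.imwrite("pics/w1b.png",cv2.resize(im,(640,480)))
E
```

```text
[ 0.41368669 -0.14112593  0.25618361] [ 0.4160917  -0.13272994  0.25602254]
[ 0.49388367 -0.1292983   0.37304533] [-0.30535389 -0.00871159 -0.95219909]
```

View pics/w1b.png

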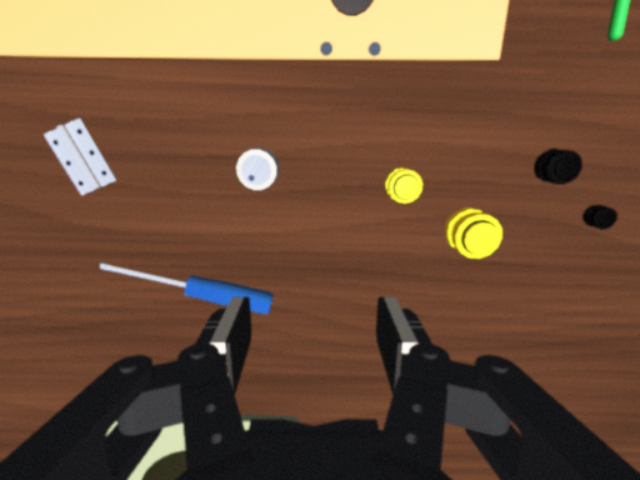

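The wrist view (640 px scale) shows the spinner at (257,170), small yellow at (404,185), large yellow at (474,233), large black at (557,166), small black at (600,216) and the hinge at (80,157).

```bash
python3 - <<'E'
from fit import *
s=state();im=get_image("wrist");c=cam("wrist");print(s["ee_pos"])
for k,col,p,z in(("spin","grey",(257,170),.025),("coin","yellow",(404,185),.026),("yL","yellow",(474,233),.03),("start","black",(557,166),.018)):
    b=blob(im,col,np.array(p)*.8+[-6,0],25); print(k,b,onz(c,[b[0]],z)[0].round(4))
m,_=tan(im)
cols=np.r_[10:390:10];e=np.array([[x,np.nonzero(m[:100,x])[0].max()+.5] for x in cols]);P=onz(c,e,.045)
k=np.polyfit(P[:,1],P[:,0],1);print("front edge yaw",-k[0],"x at y=-.033:",np.polyval(k,-.033),"resid",np.abs(P[:,0]-np.polyval(k,P[:,1])).max())
rows=np.r_[2:38:3];e=np.array([[np.nonzero(m[y])[0].max()+.5,y] for y in rows]);P=onz(c,e,.045);print("right end",P[[0,-1]])
E
```

```text
[ 0.4160917  -0.13272994  0.25602254]
spin (array([213.5, 136.5]), (np.int32(34), np.int32(34), np.int32(885))) [ 0.4519 -0.0886  0.025 ]
coin (array([330., 151.]), (np.int32(31), np.int32(29), np.int32(689))) [ 0.4409 -0.2318  0.026 ]
yL (array([386., 190.]), (np.int32(45), np.int32(41), np.int32(1285))) [ 0.3955 -0.3076  0.03  ]
start (array([453.5, 137. ]), (np.int32(38), np.int32(27), np.int32(801))) [ 0.4635 -0.3827  0.018 ]
front edge yaw 0.028527893334625066 x at y=-.033: 0.541996892972897 resid 0.0005024908514408288
right end [[ 0.59459053 -0.29393932  0.045     ]
 [ 0.56574534 -0.29464139  0.045     ]]
```

Emit:
{"method": "send_rows", "body": {
  "targets": [
    {"tx":1,"ty":4},
    {"tx":2,"ty":8},
    {"tx":3,"ty":12},
    {"tx":4,"ty":16},
    {"tx":4,"ty":20},
    {"tx":4,"ty":24},
    {"tx":4,"ty":28},
    {"tx":4,"ty":32},
    {"tx":4,"ty":34},
    {"tx":4,"ty":34}
  ]
}}

```text
invalid input
```

```bash
python3 - <<'E'
from fit import *
s=state();im=get_image("wrist");c=cam("wrist");print(s["ee_pos"]);cv2.imwrite("pics/w2.png",cv2.resize(im,(640,480)))
cv2.imwrite("pics/w2r.png",im);np.savez("w2.npz",*c)
E
```

```text
[ 0.41525471 -0.13679897  0.25608937]
```

View pics/w2.png

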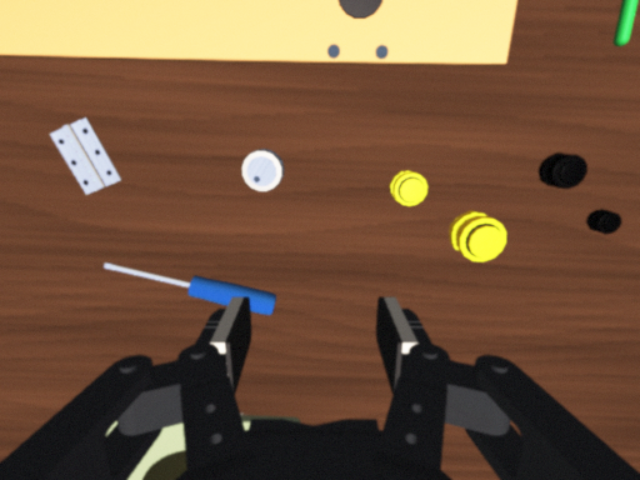

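The view is the same as before: nothing moved, because the rows need every field. I'll re-measure now that the arm is at rest.

```bash
cat > meas.py <<'E'
from fit import *
im=get_image("wrist");c=cam("wrist");print(state()["ee_pos"])
for k,col,p,z in(("spin","grey",(262,170),.025),("coin","yellow",(409,188),.026),("start","black",(563,170),.018)):
    b=blob(im,col,np.array(p)*.8,25); print(k,b[0],onz(c,[b[0]],z)[0].round(4))
m,_=tan(im)
cols=np.r_[10:390:10];e=np.array([[x,np.nonzero(m[:100,x])[0].max()+.5] for x in cols]);P=onz(c,e,.045)
k=np.polyfit(P[:,1],P[:,0],1);print("yaw",-k[0],"x at y=-.033:",np.polyval(k,-.033))
rows=np.r_[2:38:3];e=np.array([[np.nonzero(m[y])[0].max()+.5,y] for y in rows]);P=onz(c,e,.045);print("right end",P[[0,-1]])
E
python3 meas.py
```

```text
[ 0.41384278 -0.1421713   0.25620595]
spin [206.5 135.5] [ 0.4516 -0.0863  0.025 ]
coin [324. 149.] [ 0.4409 -0.2304  0.026 ]
start [447.  134.5] [ 0.4629 -0.3808  0.018 ]
yaw 0.025642774748082905 x at y=-.033: 0.542694033892759
right end [[ 0.59188632 -0.29246127  0.045     ]
 [ 0.56297666 -0.29266937  0.045     ]]
```

Emit:
{"method": "send_rows", "body": {
  "targets": [
    {"claw":0.65,"tx":1,"ty":4,"tz":0,"roll":0},
    {"claw":0.65,"tx":2,"ty":8,"tz":0,"roll":0},
    {"claw":0.65,"tx":3,"ty":12,"tz":0,"roll":0},
    {"claw":0.65,"tx":4,"ty":16,"tz":0,"roll":0},
    {"claw":0.65,"tx":4,"ty":20,"tz":0,"roll":0},
    {"claw":0.65,"tx":4,"ty":24,"tz":0,"roll":0},
    {"claw":0.65,"tx":4,"ty":28,"tz":0,"roll":0},
    {"claw":0.65,"tx":4,"ty":32,"tz":0,"roll":0},
    {"claw":0.65,"tx":4,"ty":34,"tz":0,"roll":0},
    {"claw":0.65,"tx":4,"ty":35,"tz":0,"roll":0},
    {"claw":0.65,"tx":4,"ty":35,"tz":0,"roll":0},
    {"claw":0.65,"tx":4,"ty":35,"tz":0,"roll":0}
  ]
}}

```text
t: 2.3
ee_pos: [0.454, 0.2052, 0.2562]
orientation: [0.0, 1.0, 0.017, -0.0]
contact_force: [-0.6, -0.9, 0.4]
opening: 0.651
grasp_force: 0.0
```

```bash
python3 - <<'E'
from fit import *
get_image("wrist");im=get_image("wrist");c=cam("wrist");print(state()["ee_pos"],state()["orientation"]);cv2.imwrite("pics/w3.png",cv2.resize(im,(640,480)))
cv2.imwrite("pics/w3r.png",im);np.savez("w3.npz",*c)
E
```

```text
[0.45408112 0.20485131 0.25635883] [2.81648801e-04 9.99871320e-01 1.60393004e-02 6.55055938e-05]
```

View pics/w3.png

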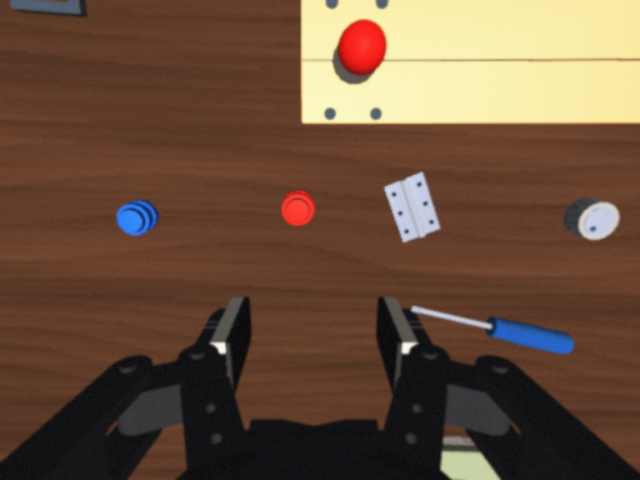

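The wrist view (640 px) shows the red button at (298,208), blue at (137,217), the red ball at (362,47), and the board's left-front corner at (302,123).

```bash
python3 - <<'E'
from fit import *
im=cv2.imread("pics/w3r.png");z=np.load("w3.npz");c=[z[k] for k in z.files]
for k,col,p,h in(("red","red",(298,208),.026),("blue","blue",(137,217),.024),("ball","red",(362,47),.091),("spin","grey",(597,220),.025)):
    b=blob(im,col,np.array(p)*.8,12); print(k,b,onz(c,[b[0]],h)[0].round(4))
m,_=tan(im)
cols=np.r_[250:505:8];e=np.array([[x,np.nonzero(m[:,x])[0].max()+.5] for x in cols]);P=onz(c,e,.045)
k=np.polyfit(P[:,1],P[:,0],1);print("yaw",-k[0],"x at y=-.033:",np.polyval(k,-.033))
rows=np.r_[2:95:4];e=np.array([[np.nonzero(m[y])[0].min()-.5,y] for y in rows]);P=onz(c,e,.045);print("left end",P[[0,-1]])
g=cv2.cvtColor(im,cv2.COLOR_BGR2GRAY);L=onz(c,[[x,40+np.argmin(g[40:56,x])] for x in range(330,505,10)],.045);k=np.polyfit(L[:,1],L[:,0],1);print("pencil",-k[0],np.polyval(k,-.033))
E
```

```text
red (array([238., 166.]), (np.int32(27), np.int32(29), np.int32(636))) [0.4561 0.2214 0.026 ]
blue (array([109.5, 173.5]), (np.int32(32), np.int32(28), np.int32(684))) [0.4405 0.3838 0.024 ]
ball (array([289.5,  37.5]), (np.int32(38), np.int32(44), np.int32(1291))) [0.5879 0.1753 0.091 ]
spin (array([473.5, 175. ]), (np.int32(44), np.int32(33), np.int32(958))) [ 0.4538 -0.0749  0.025 ]Traceback (most recent call last):
  File "<stdin>", line 6, in <module>
    return umr_maximum(a, axis, None, out, keepdims, initial, where)
ValueError: zero-size array to reduction operation maximum which has no identity
```

```bash
python3 - <<'E'
from fit import *
im=cv2.imread("pics/w3r.png");z=np.load("w3.npz");c=[z[k] for k in z.files]
m=im[:,:,2]>200;m[110:]=0
cols=np.r_[250:505:8];e=np.array([[x,np.nonzero(m[:,x])[0].max()+.5] for x in cols]);P=onz(c,e,.045)
k=np.polyfit(P[:,1],P[:,0],1);print("yaw",-k[0],"x at y=-.033:",np.polyval(k,-.033),np.polyval(k,.1753))
rows=np.r_[2:95:4];e=np.array([[np.nonzero(m[y])[0].min()-.5,y] for y in rows]);P=onz(c,e,.045);print("left end",P[[0,-1]])
g=cv2.cvtColor(im,cv2.COLOR_BGR2GRAY);L=onz(c,[[x,40+np.argmin(g[40:56,x])] for x in range(330,505,10)],.045);k=np.polyfit(L[:,1],L[:,0],1);print("pencil",-k[0],np.polyval(k,-.033),np.polyval(k,.1753))
E
```

```text
yaw 0.03148223123501283 x at y=-.033: 0.5437859859771578 0.5372282372109045
left end [[0.62671877 0.22123461 0.045     ]
 [0.54052995 0.21940587 0.045     ]]
pencil 0.032454547516342865 0.5936244008644311 0.5868641186167769
```

Emit:
{"method": "send_rows", "body": {
  "targets": [
    {"claw":0.65,"tx":0.2,"ty":1.7,"tz":-4,"roll":0},
    {"claw":0.65,"tx":0.2,"ty":1.7,"tz":-8,"roll":0},
    {"claw":0.65,"tx":0.2,"ty":1.7,"tz":-12,"roll":0},
    {"claw":0.65,"tx":0.2,"ty":1.7,"tz":-16,"roll":0},
    {"claw":0.65,"tx":0.2,"ty":1.7,"tz":-18,"roll":0},
    {"claw":0.65,"tx":0.2,"ty":1.7,"tz":-18,"roll":0},
    {"claw":0.65,"tx":0.2,"ty":1.7,"tz":-18,"roll":0},
    {"claw":0.65,"tx":0.2,"ty":1.7,"tz":-18,"roll":0}
  ]
}}

```text
t: 3.07
ee_pos: [0.4564, 0.2234, 0.0778]
orientation: [-0.0, 1.0, 0.017, 0.001]
contact_force: [-0.1, -0.5, -0.2]
opening: 0.654
grasp_force: 0.0
```

```bash
python3 - <<'E'
from fit import *
im=get_image("wrist");c=cam("wrist");print(state()["ee_pos"]);cv2.imwrite("pics/w4.png",cv2.resize(im,(640,480)))
b=blob(im,"red",(256,300),120);print(b,onz(c,[b[0]],.026))
E
```

```text
[0.45646678 0.22371091 0.07804328]
(array([254.5, 225. ]), (np.int32(50), np.int32(57), np.int32(2211))) [[0.45869703 0.22188936 0.026     ]]
```

View pics/w4.png

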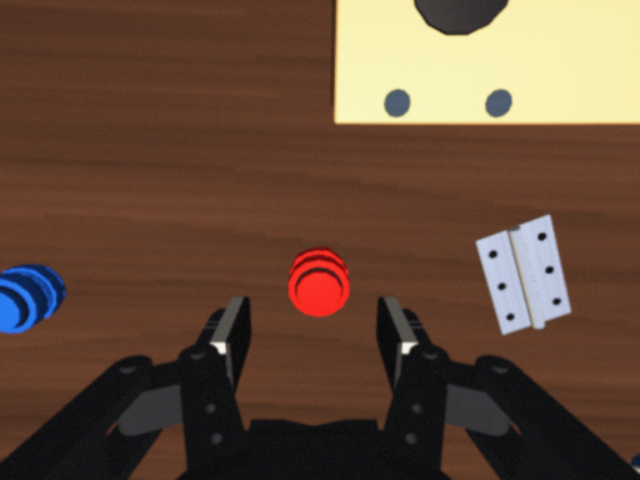

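The red button is at (319,283), centred between the fingers. The hinge at (523,273) is clear. Grasping now.

Emit:
{"method": "send_rows", "body": {
  "targets": [
    {"claw":0.65,"tx":0,"ty":-0.2,"tz":-3,"roll":0},
    {"claw":0.65,"tx":0,"ty":-0.2,"tz":-4.9,"roll":0},
    {"claw":0.65,"tx":0,"ty":-0.2,"tz":-4.9,"roll":0},
    {"claw":0.65,"tx":0,"ty":-0.2,"tz":-4.9,"roll":0},
    {"claw":0.2,"tx":0,"ty":-0.2,"tz":-4.9,"roll":0},
    {"claw":0.2,"tx":0,"ty":-0.2,"tz":-4.9,"roll":0},
    {"claw":0.2,"tx":0,"ty":-0.2,"tz":-4.9,"roll":0},
    {"claw":0.2,"tx":0,"ty":-0.2,"tz":-4.9,"roll":0},
    {"claw":0.2,"tx":0,"ty":-0.2,"tz":-4.9,"roll":0},
    {"claw":0.2,"tx":0,"ty":-0.2,"tz":-4.9,"roll":0}
  ],
  "force": 30
}}

```text
t: 3.95
ee_pos: [0.4562, 0.2222, 0.0289]
orientation: [-0.001, 1.0, 0.017, 0.001]
contact_force: [-1.6, -0.8, 15.5]
opening: 0.373
grasp_force: 28.5
```

Emit:
{"method": "send_rows", "body": {
  "targets": [
    {"claw":0.2,"tx":0,"ty":0,"tz":2,"roll":0},
    {"claw":0.2,"tx":0,"ty":0,"tz":5,"roll":0},
    {"claw":0.2,"tx":0,"ty":-2,"tz":9,"roll":0},
    {"claw":0.2,"tx":2,"ty":-5,"tz":11,"roll":0},
    {"claw":0.2,"tx":5,"ty":-8,"tz":12,"roll":0},
    {"claw":0.2,"tx":8,"ty":-11,"tz":12,"roll":0},
    {"claw":0.2,"tx":11,"ty":-13.7,"tz":12,"roll":0},
    {"claw":0.2,"tx":13.3,"ty":-13.7,"tz":10,"roll":0},
    {"claw":0.2,"tx":13.3,"ty":-13.7,"tz":8,"roll":0},
    {"claw":0.2,"tx":13.3,"ty":-13.7,"tz":7,"roll":0},
    {"claw":0.2,"tx":13.3,"ty":-13.7,"tz":7,"roll":0},
    {"claw":0.2,"tx":13.3,"ty":-13.7,"tz":7,"roll":0}
  ]
}}

```text
t: 4.95
ee_pos: [0.5881, 0.0853, 0.0981]
orientation: [-0.0, 1.0, 0.018, -0.0]
contact_force: [-0.8, -0.7, 0.6]
opening: 0.375
grasp_force: 30.2
```

```bash
python3 - <<'E'
from fit import *
im=get_image("wrist");c=cam("wrist");print(state()["ee_pos"]);cv2.imwrite("pics/w5.png",cv2.resize(im,(640,480)))
E
```

```text
[0.5884882  0.08537213 0.09859542]
```

View pics/w5.png

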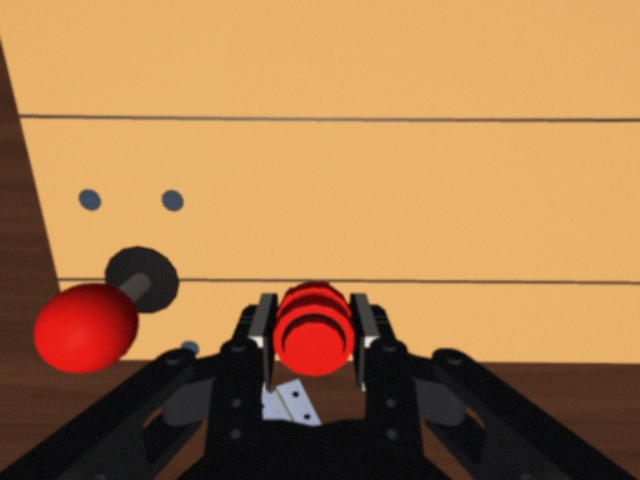

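The red button is held. In view are the red stick's washer at (142,279) and the front pencil line at rows 279–282.

```bash
python3 - <<'E'
from fit import *
c=cam("wrist");e=state()["ee_pos"];print(e)
print("washer",onz(c,np.array([[142,279]])*.8,.047));L=onz(c,np.array([[60,279],[230,280.5],[400,281],[636,282.5]])*.8,.045);print(L)
k=np.polyfit(L[:,1],L[:,0],1);print(k,np.polyval(k,.0855))
# button bezel: near edge (314,376), left/right edges 274,354 at row~330; bezel top height = ee_z-.0285+.026
h=e[2]-.0025
print("near edge",onz(c,np.array([[314,376],[273,332],[355,332]])*.8,h))
E
```

```text
[0.5884882  0.08537213 0.09859542]
washer [[0.58883704 0.17471676 0.047     ]]
[[ 0.58642454  0.21823557  0.045     ]
 [ 0.58871033  0.12978849  0.045     ]
 [ 0.59172296  0.04052108  0.045     ]
 [ 0.59560557 -0.08169878  0.045     ]]
[-0.03096053  0.59299088] 0.5903437570334659
near edge [[0.57114411 0.08498562 0.09609542]
 [0.59082107 0.10157877 0.09609542]
 [0.59200182 0.06989257 0.09609542]]
```

Emit:
{"method": "send_rows", "body": {
  "targets": [
    {"claw":0.2,"tx":0.2,"ty":0,"tz":-1,"roll":0},
    {"claw":0.2,"tx":0.2,"ty":0,"tz":-2,"roll":0},
    {"claw":0.2,"tx":0.2,"ty":0,"tz":-2.4,"roll":0},
    {"claw":0.2,"tx":0.2,"ty":0,"tz":-2.4,"roll":0},
    {"claw":0.2,"tx":0.2,"ty":0,"tz":-2.4,"roll":0},
    {"claw":0.2,"tx":0.2,"ty":0,"tz":-2.4,"roll":0}
  ]
}}

```text
t: 5.5
ee_pos: [0.5904, 0.0849, 0.073]
orientation: [-0.0, 1.0, 0.017, -0.0]
contact_force: [-0.2, 0.3, -0.4]
opening: 0.367
grasp_force: 31.6
```

Emit:
{"method": "send_rows", "body": {
  "targets": [
    {"claw":0.2,"tx":0,"ty":0,"tz":-0.1,"roll":0},
    {"claw":0.2,"tx":0,"ty":0,"tz":-0.1,"roll":0},
    {"claw":0.2,"tx":0,"ty":0,"tz":-0.1,"roll":0}
  ]
}}

```text
t: 5.75
ee_pos: [0.5905, 0.0849, 0.0725]
orientation: [-0.0, 1.0, 0.017, -0.0]
contact_force: [-2.1, 0.5, 5.4]
opening: 0.369
grasp_force: 32.2
```

Emit:
{"method": "send_rows", "body": {
  "targets": [
    {"claw":0.45,"tx":0,"ty":0,"tz":0.1,"roll":0},
    {"claw":0.6,"tx":0,"ty":0,"tz":0.1,"roll":0},
    {"claw":0.6,"tx":0,"ty":0,"tz":0.1,"roll":0},
    {"claw":0.6,"tx":0,"ty":0,"tz":2,"roll":0},
    {"claw":0.65,"tx":0,"ty":0,"tz":6,"roll":0},
    {"claw":0.65,"tx":0,"ty":0,"tz":10,"roll":0},
    {"claw":0.65,"tx":-3,"ty":3,"tz":12,"roll":0},
    {"claw":0.65,"tx":-6,"ty":6,"tz":12,"roll":0},
    {"claw":0.65,"tx":-9,"ty":9,"tz":12,"roll":0},
    {"claw":0.65,"tx":-11,"ty":12,"tz":12,"roll":0},
    {"claw":0.65,"tx":-11,"ty":12,"tz":12,"roll":0},
    {"claw":0.65,"tx":-11,"ty":12,"tz":12,"roll":0}
  ]
}}

```text
t: 6.75
ee_pos: [0.4795, 0.207, 0.1925]
orientation: [-0.0, 1.0, 0.019, -0.0]
contact_force: [1.1, -0.6, -0.7]
opening: 0.653
grasp_force: 0.0
```

```bash
cat > chk.py <<'E'
from fit import *
import sys
im=get_image("wrist");c=cam("wrist");print(state()["ee_pos"]);cv2.imwrite("pics/last.png",im)
for col,h in(("red",.045+.026),("blue",.026),("yellow",.026)):
    m=mask(im,col); n,l,s,ce=cv2.connectedComponentsWithStats(m)
    for i in range(1,n):
        if s[i][4]>150:
            x,y,w,hh,a=s[i]; p=[x+w/2-.5,y+hh/2-.5]; lo=[x+w/2-.5,y+hh-.5]
            print(col,s[i],"bench",onz(c,[p],.026)[0].round(4)[:2],"near-edge ctr bench",(onz(c,[lo],.026)[0,:2]+[.0165,0]).round(4),"| panel",onz(c,[p],.071)[0].round(4)[:2],(onz(c,[lo],.071)[0,:2]+[.0165,0]).round(4))
E
python3 chk.py
```

```text
[0.48048779 0.20533723 0.19237648]
red [ 279   32   49   54 2043] bench [0.5982 0.1627] near-edge ctr bench [0.5918 0.1605] | panel [0.5918 0.1699] [0.5891 0.1681]
red [ 382   45   53   45 1795] bench [0.5943 0.0661] near-edge ctr bench [0.5916 0.062 ] | panel [0.5885 0.0887] [0.5889 0.0853]
blue [ 67 193  40  33 988] bench [0.4435 0.3801] near-edge ctr bench [0.4407 0.3828] | panel [0.4618 0.3529] [0.462  0.3551]
blue [ 424  301   67   32 1045] bench [ 0.3206 -0.0497] near-edge ctr bench [ 0.3133 -0.0557] | panel [ 0.3583 -0.0087] [ 0.3548 -0.0137]
```

Emit:
{"method": "send_rows", "body": {
  "targets": [
    {"claw":0.65,"tx":-1,"ty":4,"tz":0,"roll":0},
    {"claw":0.65,"tx":-2,"ty":8,"tz":0,"roll":0},
    {"claw":0.65,"tx":-3,"ty":12,"tz":-2,"roll":0},
    {"claw":0.65,"tx":-3.9,"ty":15.5,"tz":-4,"roll":0},
    {"claw":0.65,"tx":-3.9,"ty":17.7,"tz":-7,"roll":0},
    {"claw":0.65,"tx":-3.9,"ty":17.7,"tz":-10,"roll":0},
    {"claw":0.65,"tx":-3.9,"ty":17.7,"tz":-11,"roll":0},
    {"claw":0.65,"tx":-3.9,"ty":17.7,"tz":-11,"roll":0},
    {"claw":0.65,"tx":-3.9,"ty":17.7,"tz":-11,"roll":0}
  ]
}}

```text
t: 7.55
ee_pos: [0.4429, 0.3805, 0.0832]
orientation: [0.0, 1.0, 0.016, 0.0]
contact_force: [0.0, -0.1, 0.1]
opening: 0.65
grasp_force: 0.0
```

```bash
python3 chk.py
```

```text
[0.4430076  0.38096697 0.08386273]
blue [219 199  46  29 287] bench [0.451  0.3879] near-edge ctr bench [0.457  0.3877] | panel [0.4689 0.3869] [0.4776 0.3867]
```

```bash
python3 - <<'E'
from fit import *
im=cv2.imread("pics/last.png").astype(int);m=((im[:,:,0]-im[:,:,2])>40).astype(np.uint8);c=cam("wrist")
n,l,s,ce=cv2.connectedComponentsWithStats(m)
for i in range(1,n):
    if s[i][4]>100:
        x,y,w,h,a=s[i];print(s[i],onz(c,[[x+w/2-.5,y+h-.5]],.026)[0]+[.0165,0,0],onz(c,[[x+w/2-.5,y-.5]],.011)[0]-[.0165,0,0])
E
```

```text
[   0    0   22  230 4651] [0.4504019  0.54282873 0.026     ] [0.55538256 0.52350192 0.011     ]
[ 217  198   49   54 2079] [0.43875039 0.38758748 0.026     ] [0.44029316 0.38890304 0.011     ]
```

Emit:
{"method": "send_rows", "body": {
  "targets": [
    {"claw":0.65,"tx":-0.3,"ty":0.7,"tz":-1,"roll":0},
    {"claw":0.65,"tx":-0.3,"ty":0.7,"tz":-3,"roll":0},
    {"claw":0.65,"tx":-0.3,"ty":0.7,"tz":-5.3,"roll":0},
    {"claw":0.65,"tx":-0.3,"ty":0.7,"tz":-5.3,"roll":0},
    {"claw":0.65,"tx":-0.3,"ty":0.7,"tz":-5.3,"roll":0},
    {"claw":0.2,"tx":-0.3,"ty":0.7,"tz":-5.3,"roll":0},
    {"claw":0.2,"tx":-0.3,"ty":0.7,"tz":-5.3,"roll":0},
    {"claw":0.2,"tx":-0.3,"ty":0.7,"tz":-5.3,"roll":0},
    {"claw":0.2,"tx":-0.3,"ty":0.7,"tz":-5.3,"roll":0},
    {"claw":0.2,"tx":-0.3,"ty":0.7,"tz":-5.3,"roll":0},
    {"claw":0.2,"tx":-0.3,"ty":0.7,"tz":-5.3,"roll":0}
  ]
}}

```text
t: 8.52
ee_pos: [0.4392, 0.3894, 0.0309]
orientation: [-0.001, 1.0, 0.017, 0.001]
contact_force: [-0.9, -0.4, 8.5]
opening: 0.368
grasp_force: 29.0
```

Emit:
{"method": "send_rows", "body": {
  "targets": [
    {"claw":0.2,"tx":0,"ty":0,"tz":3,"roll":0},
    {"claw":0.2,"tx":0,"ty":0,"tz":7,"roll":0},
    {"claw":0.2,"tx":0,"ty":0,"tz":11,"roll":0},
    {"claw":0.2,"tx":1,"ty":-3,"tz":14,"roll":0},
    {"claw":0.2,"tx":2,"ty":-7,"tz":15,"roll":0},
    {"claw":0.2,"tx":3,"ty":-11,"tz":16,"roll":0},
    {"claw":0.2,"tx":4,"ty":-15,"tz":16,"roll":0},
    {"claw":0.2,"tx":5,"ty":-19,"tz":16,"roll":0},
    {"claw":0.2,"tx":6,"ty":-23,"tz":16,"roll":0},
    {"claw":0.2,"tx":7,"ty":-27,"tz":16,"roll":0},
    {"claw":0.2,"tx":8,"ty":-31,"tz":16,"roll":0},
    {"claw":0.2,"tx":9,"ty":-35,"tz":16,"roll":0}
  ]
}}

```text
t: 9.52
ee_pos: [0.5288, 0.0373, 0.1905]
orientation: [-0.0, 1.0, 0.017, 0.001]
contact_force: [0.9, 0.6, -0.9]
opening: 0.372
grasp_force: 30.0
```

Emit:
{"method": "send_rows", "body": {
  "targets": [
    {"claw":0.2,"tx":1,"ty":-4,"tz":0,"roll":0},
    {"claw":0.2,"tx":2,"ty":-8,"tz":0,"roll":0},
    {"claw":0.2,"tx":3,"ty":-12,"tz":0,"roll":0},
    {"claw":0.2,"tx":4,"ty":-16,"tz":0,"roll":0},
    {"claw":0.2,"tx":5,"ty":-20,"tz":0,"roll":0},
    {"claw":0.2,"tx":6,"ty":-24,"tz":0,"roll":0},
    {"claw":0.2,"tx":7,"ty":-28,"tz":0,"roll":0},
    {"claw":0.2,"tx":7,"ty":-29,"tz":-3,"roll":0},
    {"claw":0.2,"tx":7,"ty":-29,"tz":-6,"roll":0},
    {"claw":0.2,"tx":7,"ty":-29,"tz":-8,"roll":0},
    {"claw":0.2,"tx":7,"ty":-29,"tz":-8,"roll":0},
    {"claw":0.2,"tx":7,"ty":-29,"tz":-8,"roll":0}
  ]
}}

```text
t: 10.52
ee_pos: [0.5985, -0.2507, 0.1101]
orientation: [0.0, 1.0, 0.017, -0.0]
contact_force: [0.3, 0.5, 0.8]
opening: 0.372
grasp_force: 30.1
```

```bash
python3 - <<'E'
from fit import *
im=get_image("wrist");print(state()["ee_pos"]);cv2.imwrite("pics/w6.png",cv2.resize(im,(640,480)))
E
```

```text
[ 0.59905571 -0.25077565  0.11112965]
```

View pics/w6.png

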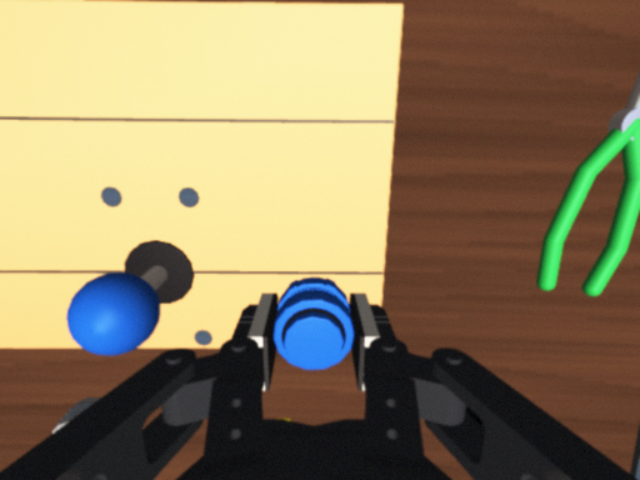

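The blue button is held upright. The blue stick's washer is at (159,272) and the pencil line at rows 270–273.

```bash
python3 - <<'E'
from fit import *
c=cam("wrist");e=state()["ee_pos"];print(e)
w=onz(c,np.array([[159,272]])*.8,.047)[0];print("washer",w);L=onz(c,np.array([[5,270.5],[230,272],[383,273]])*.8,.045);k=np.polyfit(L[:,1],L[:,0],1);print(k,np.polyval(k,[-.165,-.2548]))
print("end",onz(c,np.array([[384,273],[384,300]])*.8,.045))
h=e[2]-.003
n,l,r=onz(c,np.array([[313,370],[273,328],[354,328]])*.8,h);print("button",n+[.0165,0,0],(l+r)/2,l[1]-r[1])
print("target",w[:2]-.09*np.array([-.029,.9996]))
E
```

```text
[ 0.59905571 -0.25077565  0.11112965]
washer [ 0.5983393  -0.16499111  0.047     ]
[-0.02782235  0.59324145] [0.59783214 0.60033058]
end [[ 0.60133726 -0.28980257  0.045     ]
 [ 0.58464165 -0.29140637  0.045     ]]
button [ 0.60067937 -0.25070704  0.10812965] [ 0.60341379 -0.25021934  0.10812965] 0.0313094750733236
target [ 0.6009493  -0.25495511]
```

Emit:
{"method": "send_rows", "body": {
  "targets": [
    {"claw":0.2,"tx":0.1,"ty":-0.4,"tz":-1.5,"roll":0},
    {"claw":0.2,"tx":0.1,"ty":-0.4,"tz":-3,"roll":0},
    {"claw":0.2,"tx":0.1,"ty":-0.4,"tz":-3.5,"roll":0},
    {"claw":0.2,"tx":0.1,"ty":-0.4,"tz":-3.5,"roll":0},
    {"claw":0.2,"tx":0.1,"ty":-0.4,"tz":-3.6,"roll":0},
    {"claw":0.2,"tx":0.1,"ty":-0.4,"tz":-3.6,"roll":0}
  ]
}}

```text
t: 11.07
ee_pos: [0.6, -0.2548, 0.0744]
orientation: [0.0, 1.0, 0.018, 0.001]
contact_force: [-0.1, 0.4, 3.8]
opening: 0.373
grasp_force: 32.6
```

Emit:
{"method": "send_rows", "body": {
  "targets": [
    {"claw":0.45,"tx":0,"ty":0,"tz":0,"roll":0},
    {"claw":0.6,"tx":0,"ty":0,"tz":0.1,"roll":0},
    {"claw":0.6,"tx":0,"ty":0,"tz":0.1,"roll":0},
    {"claw":0.6,"tx":0,"ty":0,"tz":2,"roll":0},
    {"claw":0.65,"tx":0,"ty":0,"tz":6,"roll":0},
    {"claw":0.65,"tx":0,"ty":0,"tz":10,"roll":0},
    {"claw":0.75,"tx":-3,"ty":3,"tz":12,"roll":0},
    {"claw":0.75,"tx":-6,"ty":6,"tz":12,"roll":0},
    {"claw":0.75,"tx":-9,"ty":9,"tz":12,"roll":0},
    {"claw":0.75,"tx":-12,"ty":12,"tz":11,"roll":0},
    {"claw":0.75,"tx":-14.8,"ty":15,"tz":9,"roll":0},
    {"claw":0.75,"tx":-14.8,"ty":17,"tz":7,"roll":0}
  ]
}}

```text
t: 12.07
ee_pos: [0.4488, -0.0841, 0.1449]
orientation: [0.0, 1.0, 0.017, 0.001]
contact_force: [1.2, 0.4, -1.2]
opening: 0.753
grasp_force: 0.0
```

Emit:
{"method": "send_rows", "body": {
  "targets": [
    {"claw":0.75,"tx":0,"ty":0,"tz":-3,"roll":0},
    {"claw":0.75,"tx":0,"ty":0,"tz":-6,"roll":0},
    {"claw":0.75,"tx":0,"ty":0,"tz":-6,"roll":0},
    {"claw":0.75,"tx":0,"ty":0,"tz":-6,"roll":0}
  ]
}}

```text
t: 12.4
ee_pos: [0.4511, -0.0847, 0.0832]
orientation: [-0.0, 1.0, 0.017, -0.001]
contact_force: [1.0, -0.5, 1.4]
opening: 0.749
grasp_force: 0.0
```

```bash
python3 - <<'E'
from fit import *
im=get_image("wrist");c=cam("wrist");print(state()["ee_pos"]);cv2.imwrite("pics/w7.png",cv2.resize(im,(640,480)))
g=im.astype(int);m=((g.min(2)>110)&(g.max(2)-g.min(2)<50)).astype(np.uint8);m[250:]=0
n,l,s,_=cv2.connectedComponentsWithStats(m)
for i in range(1,n):
    if s[i][4]>150: x,y,w,h,a=s[i];print(s[i],onz(c,[[x+w/2-.5,y+h/2-.5]],.025))
E
```

```text
[ 0.45163688 -0.08491284  0.0842465 ]
[   0  150   53   96 2617] [[0.46495873 0.06301629 0.025     ]]
[ 220  195   59   54 2472] [[ 0.45297632 -0.08319631  0.025     ]]
```

View pics/w7.png

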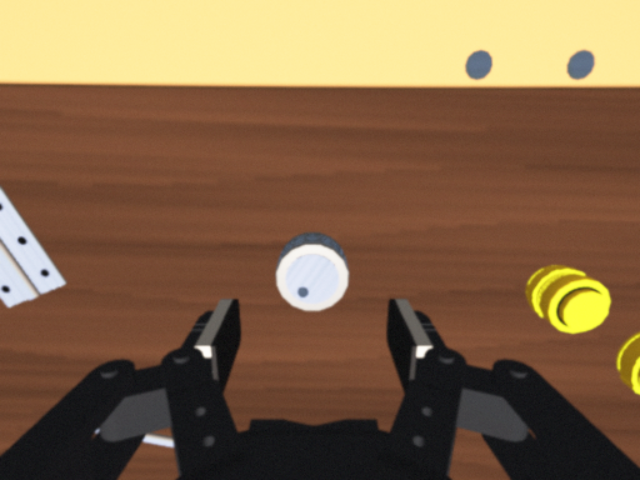

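The spinner's top face is at (312,277), centred between the fingers.

Emit:
{"method": "send_rows", "body": {
  "targets": [
    {"claw":0.75,"tx":0.1,"ty":0.2,"tz":-1.5,"roll":0},
    {"claw":0.75,"tx":0.1,"ty":0.2,"tz":-4,"roll":0},
    {"claw":0.75,"tx":0.1,"ty":0.2,"tz":-5.4,"roll":0},
    {"claw":0.75,"tx":0.1,"ty":0.2,"tz":-5.4,"roll":0},
    {"claw":0.75,"tx":0.1,"ty":0.2,"tz":-5.4,"roll":0},
    {"claw":0.3,"tx":0.1,"ty":0.2,"tz":-5.4,"roll":0},
    {"claw":0.3,"tx":0.1,"ty":0.2,"tz":-5.4,"roll":0},
    {"claw":0.3,"tx":0.1,"ty":0.2,"tz":-5.4,"roll":0},
    {"claw":0.3,"tx":0.1,"ty":0.2,"tz":-5.4,"roll":0},
    {"claw":0.3,"tx":0.1,"ty":0.2,"tz":-5.4,"roll":0},
    {"claw":0.3,"tx":0.1,"ty":0.2,"tz":-5.4,"roll":0}
  ]
}}

```text
t: 13.37
ee_pos: [0.4531, -0.0828, 0.0308]
orientation: [0.0, 1.0, 0.017, 0.001]
contact_force: [-0.2, 0.3, 18.4]
opening: 0.457
grasp_force: 27.9
```

Emit:
{"method": "send_rows", "body": {
  "targets": [
    {"claw":0.3,"tx":0,"ty":0,"tz":3,"roll":0},
    {"claw":0.3,"tx":0,"ty":0,"tz":6,"roll":0},
    {"claw":0.3,"tx":1,"ty":1,"tz":10,"roll":0},
    {"claw":0.3,"tx":4,"ty":3,"tz":11,"roll":0},
    {"claw":0.3,"tx":7,"ty":5,"tz":11,"roll":0},
    {"claw":0.3,"tx":10,"ty":7,"tz":11,"roll":0},
    {"claw":0.3,"tx":13,"ty":8.8,"tz":9,"roll":0},
    {"claw":0.3,"tx":14,"ty":8.8,"tz":7,"roll":0},
    {"claw":0.3,"tx":14,"ty":8.8,"tz":7,"roll":0},
    {"claw":0.3,"tx":14,"ty":8.8,"tz":7,"roll":0},
    {"claw":0.3,"tx":14,"ty":8.8,"tz":7,"roll":0}
  ]
}}

```text
t: 14.28
ee_pos: [0.5921, 0.0047, 0.1006]
orientation: [0.0, 1.0, 0.017, 0.0]
contact_force: [-0.8, 0.2, -0.4]
opening: 0.45
grasp_force: 31.8
```

```bash
python3 - <<'E'
from fit import *
im=get_image("wrist");c=cam("wrist");print(state()["ee_pos"]);cv2.imwrite("pics/w8.png",cv2.resize(im,(640,480)));cv2.imwrite("pics/w8r.png",im)
E
```

```text
[0.59224786 0.00474663 0.10079945]
```

View pics/w8.png

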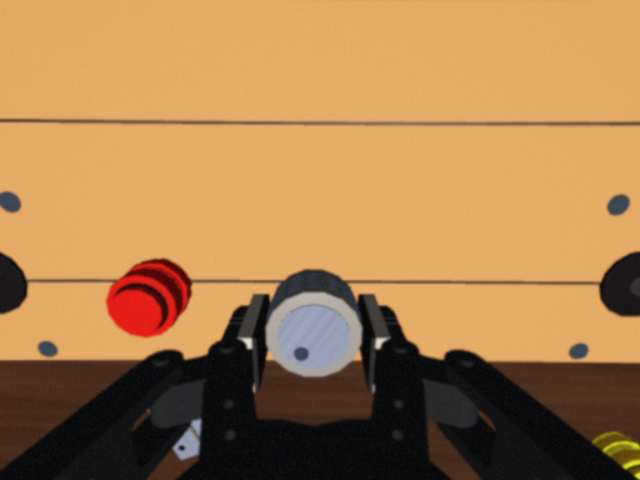

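The view shows the spinner held at (314,333), the red button standing at (139,300), and the washers' inner edges at (28,283) and (600,284).

```bash
python3 - <<'E'
from fit import *
c=cam("wrist");e=state()["ee_pos"];print(e)
a=onz(c,np.array([[28,283],[600,284]])*.8,.047);print(a,a.mean(0))
L=onz(c,np.array([[40,280.5],[220,281.5],[400,282.5],[590,283]])*.8,.045);k=np.polyfit(L[:,1],L[:,0],1);print("line",k,np.polyval(k,[.0855,.005]))
L=onz(c,np.array([[5,120.5],[220,122],[400,123],[630,124.5]])*.8,.045);k=np.polyfit(L[:,1],L[:,0],1);print("back line",k,np.polyval(k,[.0076,-.0724]))
h=e[2]-.0308+.025
n,l,r=onz(c,np.array([[314,377],[266,334],[362,334]])*.8,h);print("spin",n+[.02,0,0],(l+r)/2,l[1]-r[1])
n,l=onz(c,np.array([[139,337],[107,300]])*.8,.071);print("red btn",n+[.0165,0,0],l-[0,.0165,0])
E
```

```text
[0.59224786 0.00474663 0.10079945]
[[ 0.58750676  0.15459419  0.047     ]
 [ 0.59745404 -0.14449223  0.047     ]] [0.5924804  0.00505098 0.047     ]
line [-0.03011941  0.59256377] [0.58998856 0.59241318]
back line [-0.02839111  0.67264097] [0.67242519 0.67469648]
spin [0.59180018 0.00423172 0.09499945] [0.59220931 0.00495401 0.09499945] 0.038185562850732095
red btn [0.58908521 0.08759738 0.071     ] [0.5916965  0.08348153 0.071     ]
```

Emit:
{"method": "send_rows", "body": {
  "targets": [
    {"claw":0.3,"tx":0,"ty":0,"tz":-1,"roll":0},
    {"claw":0.3,"tx":0,"ty":0,"tz":-2,"roll":0},
    {"claw":0.3,"tx":0,"ty":0,"tz":-2.5,"roll":0},
    {"claw":0.3,"tx":0,"ty":0,"tz":-2.5,"roll":0},
    {"claw":0.3,"tx":0,"ty":0,"tz":-2.6,"roll":0},
    {"claw":0.3,"tx":0,"ty":0,"tz":-2.6,"roll":0},
    {"claw":0.3,"tx":0,"ty":0,"tz":-2.6,"roll":0}
  ]
}}

```text
t: 14.92
ee_pos: [0.5923, 0.0052, 0.0733]
orientation: [-0.0, 1.0, 0.017, -0.0]
contact_force: [-2.1, -0.3, 11.1]
opening: 0.458
grasp_force: 36.1
```

Emit:
{"method": "send_rows", "body": {
  "targets": [
    {"claw":0.5,"tx":0,"ty":0,"tz":0,"roll":0},
    {"claw":0.65,"tx":0,"ty":0,"tz":0.1,"roll":0},
    {"claw":0.65,"tx":0,"ty":0,"tz":0.1,"roll":0},
    {"claw":0.65,"tx":0,"ty":0,"tz":2,"roll":0},
    {"claw":0.65,"tx":0,"ty":0,"tz":6,"roll":0},
    {"claw":0.65,"tx":-2,"ty":-1,"tz":9,"roll":0},
    {"claw":0.65,"tx":-5,"ty":-3,"tz":11,"roll":0},
    {"claw":0.65,"tx":-8,"ty":-6,"tz":12,"roll":0},
    {"claw":0.65,"tx":-10,"ty":-9,"tz":12,"roll":0},
    {"claw":0.65,"tx":-11,"ty":-13,"tz":12,"roll":0},
    {"claw":0.65,"tx":-12,"ty":-17,"tz":12,"roll":0},
    {"claw":0.65,"tx":-12.5,"ty":-21,"tz":12,"roll":0}
  ]
}}

```text
t: 15.92
ee_pos: [0.4661, -0.2063, 0.1935]
orientation: [-0.0, 1.0, 0.017, -0.0]
contact_force: [-0.1, 0.3, 0.7]
opening: 0.646
grasp_force: 0.0
```

Emit:
{"method": "send_rows", "body": {
  "targets": [
    {"claw":0.65,"tx":0,"ty":-4,"tz":0,"roll":0},
    {"claw":0.65,"tx":0,"ty":-8,"tz":0,"roll":0},
    {"claw":0.65,"tx":0,"ty":-12,"tz":-2,"roll":0},
    {"claw":0.65,"tx":-0.4,"ty":-16,"tz":-5,"roll":0},
    {"claw":0.65,"tx":-0.4,"ty":-17.6,"tz":-9,"roll":0},
    {"claw":0.65,"tx":-0.4,"ty":-17.6,"tz":-11,"roll":0},
    {"claw":0.65,"tx":-0.4,"ty":-17.6,"tz":-11,"roll":0},
    {"claw":0.65,"tx":-0.4,"ty":-17.6,"tz":-11,"roll":0},
    {"claw":0.65,"tx":-0.4,"ty":-17.6,"tz":-11,"roll":0}
  ]
}}

```text
t: 16.67
ee_pos: [0.4643, -0.3801, 0.085]
orientation: [0.0, 1.0, 0.018, 0.001]
contact_force: [-0.6, 0.2, 0.8]
opening: 0.646
grasp_force: 0.0
```

```bash
python3 - <<'E'
from fit import *
im=get_image("wrist");c=cam("wrist");print(state()["ee_pos"]);cv2.imwrite("pics/w9.png",cv2.resize(im,(640,480)))
m=(im.max(2)<40).astype(np.uint8);m[235:]=0
n,l,s,_=cv2.connectedComponentsWithStats(m)
for i in range(1,n):
    if s[i][4]>150:
        x,y,w,h,a=s[i];print(s[i],onz(c,[[x+w/2-.5,y+h-.5]],.026)[0]+[.0165,0,0],onz(c,[[x+w/2-.5,y-.5]],.011)[0]-[.0165,0,0])
E
```

```text
[ 0.4645579  -0.38020491  0.08542376]
[ 458    0   54  235 9456] [ 0.47892336 -0.53914421  0.026     ] [ 0.58688936 -0.50956444  0.011     ]
[ 230  192   46   43 1330] [ 0.47285934 -0.38127245  0.026     ] [ 0.46613515 -0.38035028  0.011     ]
```

View pics/w9.png

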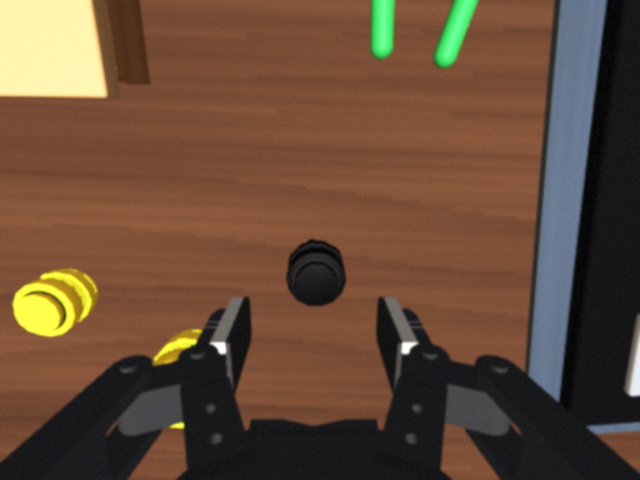

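The black start button is at (316,273), centred. The large yellow one at (180,370) is clear of the finger.

Emit:
{"method": "send_rows", "body": {
  "targets": [
    {"claw":0.65,"tx":0.1,"ty":-0.1,"tz":-1.5,"roll":0},
    {"claw":0.65,"tx":0.1,"ty":-0.1,"tz":-4,"roll":0},
    {"claw":0.65,"tx":0.1,"ty":-0.1,"tz":-5.4,"roll":0},
    {"claw":0.65,"tx":0.1,"ty":-0.1,"tz":-5.4,"roll":0},
    {"claw":0.65,"tx":0.1,"ty":-0.1,"tz":-5.4,"roll":0},
    {"claw":0.2,"tx":0.1,"ty":-0.1,"tz":-5.4,"roll":0},
    {"claw":0.2,"tx":0.1,"ty":-0.1,"tz":-5.4,"roll":0},
    {"claw":0.2,"tx":0.1,"ty":-0.1,"tz":-5.4,"roll":0},
    {"claw":0.2,"tx":0.1,"ty":-0.1,"tz":-5.4,"roll":0},
    {"claw":0.2,"tx":0.1,"ty":-0.1,"tz":-5.4,"roll":0},
    {"claw":0.2,"tx":0.1,"ty":-0.1,"tz":-5.4,"roll":0}
  ]
}}

```text
t: 17.63
ee_pos: [0.465, -0.382, 0.0308]
orientation: [0.0, 1.0, 0.017, 0.001]
contact_force: [-1.2, 1.1, 10.3]
opening: 0.374
grasp_force: 28.9
```

Emit:
{"method": "send_rows", "body": {
  "targets": [
    {"claw":0.2,"tx":0,"ty":0,"tz":3,"roll":0},
    {"claw":0.2,"tx":0,"ty":0,"tz":7,"roll":0},
    {"claw":0.2,"tx":0,"ty":0,"tz":11,"roll":0},
    {"claw":0.2,"tx":1,"ty":2,"tz":14,"roll":0},
    {"claw":0.2,"tx":3,"ty":5,"tz":16,"roll":0},
    {"claw":0.2,"tx":5,"ty":8.5,"tz":17,"roll":0},
    {"claw":0.2,"tx":7,"ty":12,"tz":17,"roll":0},
    {"claw":0.2,"tx":9,"ty":15.5,"tz":17,"roll":0},
    {"claw":0.2,"tx":11,"ty":19,"tz":17,"roll":0},
    {"claw":0.2,"tx":13,"ty":22.5,"tz":17,"roll":0},
    {"claw":0.2,"tx":15,"ty":26,"tz":17,"roll":0},
    {"claw":0.2,"tx":17,"ty":29.5,"tz":17,"roll":0}
  ]
}}

```text
t: 18.63
ee_pos: [0.6352, -0.0846, 0.2004]
orientation: [-0.0, 1.0, 0.018, 0.001]
contact_force: [0.1, -1.7, 0.2]
opening: 0.371
grasp_force: 30.1
```

Emit:
{"method": "send_rows", "body": {
  "targets": [
    {"claw":0.2,"tx":2,"ty":3.5,"tz":0,"roll":0},
    {"claw":0.2,"tx":3.5,"ty":7,"tz":0,"roll":0},
    {"claw":0.2,"tx":3.7,"ty":9.4,"tz":-3,"roll":0},
    {"claw":0.2,"tx":3.7,"ty":9.4,"tz":-6,"roll":0},
    {"claw":0.2,"tx":3.7,"ty":9.4,"tz":-9,"roll":0},
    {"claw":0.2,"tx":3.7,"ty":9.4,"tz":-9,"roll":0},
    {"claw":0.2,"tx":3.7,"ty":9.4,"tz":-9,"roll":0},
    {"claw":0.2,"tx":3.7,"ty":9.4,"tz":-9,"roll":0}
  ]
}}

```text
t: 19.3
ee_pos: [0.6723, 0.007, 0.1117]
orientation: [-0.0, 1.0, 0.017, 0.001]
contact_force: [0.2, -0.3, 0.1]
opening: 0.373
grasp_force: 30.1
```

```bash
python3 - <<'E'
from fit import *
im=get_image("wrist");c=cam("wrist");print(state()["ee_pos"]);cv2.imwrite("pics/w10.png",cv2.resize(im,(640,480)))
E
```

```text
[0.67244376 0.00702213 0.11184878]
```

View pics/w10.png

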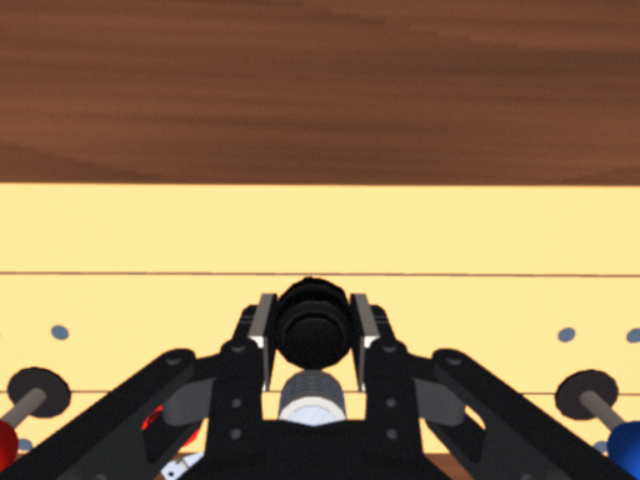

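The start button is held at (313,325), with the spinner standing directly in front of it at (312,405). It lines up with the washers' midpoint at x = 312.5.

Emit:
{"method": "send_rows", "body": {
  "targets": [
    {"claw":0.2,"tx":-0.1,"ty":0,"tz":-1.5,"roll":0},
    {"claw":0.2,"tx":-0.1,"ty":0,"tz":-3,"roll":0},
    {"claw":0.2,"tx":-0.1,"ty":0,"tz":-3.6,"roll":0},
    {"claw":0.2,"tx":-0.1,"ty":0,"tz":-3.6,"roll":0},
    {"claw":0.2,"tx":-0.1,"ty":0,"tz":-3.7,"roll":0},
    {"claw":0.2,"tx":-0.1,"ty":0,"tz":-3.7,"roll":0},
    {"claw":0.2,"tx":-0.1,"ty":0,"tz":-3.7,"roll":0}
  ]
}}

```text
t: 19.93
ee_pos: [0.6711, 0.0072, 0.0737]
orientation: [-0.0, 1.0, 0.017, 0.001]
contact_force: [0.2, -0.2, 7.2]
opening: 0.372
grasp_force: 33.4
```

Emit:
{"method": "send_rows", "body": {
  "targets": [
    {"claw":0.45,"tx":0,"ty":0,"tz":0,"roll":0},
    {"claw":0.6,"tx":0,"ty":0,"tz":0.1,"roll":0},
    {"claw":0.6,"tx":0,"ty":0,"tz":0.1,"roll":0},
    {"claw":0.6,"tx":0,"ty":0,"tz":2,"roll":0},
    {"claw":0.6,"tx":0,"ty":0,"tz":6,"roll":0},
    {"claw":0.6,"tx":0,"ty":0,"tz":10,"roll":0},
    {"claw":0.65,"tx":-3,"ty":-2.5,"tz":12,"roll":0},
    {"claw":0.65,"tx":-6,"ty":-5,"tz":12,"roll":0},
    {"claw":0.65,"tx":-9,"ty":-7.5,"tz":12,"roll":0},
    {"claw":0.65,"tx":-12,"ty":-10,"tz":12,"roll":0},
    {"claw":0.65,"tx":-15,"ty":-12.5,"tz":12,"roll":0},
    {"claw":0.65,"tx":-18,"ty":-15,"tz":12,"roll":0}
  ]
}}

```text
t: 20.93
ee_pos: [0.4889, -0.1434, 0.1927]
orientation: [0.0, 1.0, 0.018, 0.0]
contact_force: [1.2, -1.0, -0.8]
opening: 0.648
grasp_force: 0.0
```

Emit:
{"method": "send_rows", "body": {
  "targets": [
    {"claw":0.65,"tx":-2.5,"ty":-3,"tz":0,"roll":0},
    {"claw":0.65,"tx":-4.5,"ty":-6,"tz":-2,"roll":0},
    {"claw":0.65,"tx":-5,"ty":-8.5,"tz":-5,"roll":0},
    {"claw":0.65,"tx":-5,"ty":-8.5,"tz":-9,"roll":0},
    {"claw":0.65,"tx":-5,"ty":-8.5,"tz":-11,"roll":0},
    {"claw":0.65,"tx":-5,"ty":-8.5,"tz":-11,"roll":0},
    {"claw":0.65,"tx":-5,"ty":-8.5,"tz":-11,"roll":0},
    {"claw":0.65,"tx":-5,"ty":-8.5,"tz":-11,"roll":0}
  ]
}}

```text
t: 21.6
ee_pos: [0.4411, -0.2277, 0.0837]
orientation: [0.0, 1.0, 0.018, 0.001]
contact_force: [-0.4, -0.7, 0.9]
opening: 0.648
grasp_force: 0.0
```

```bash
python3 - <<'E'
from fit import *
im=get_image("wrist");c=cam("wrist");print(state()["ee_pos"]);cv2.imwrite("pics/w11.png",im)
H,S,V=cv2.split(cv2.cvtColor(im,cv2.COLOR_BGR2HSV));m=((H>20)&(H<36)&(S>140)&(V>60)).astype(np.uint8)
n,l,s,_=cv2.connectedComponentsWithStats(m)
for i in range(1,n):
    if s[i][4]>150:
        x,y,w,h,a=s[i];print(s[i],onz(c,[[x+w/2-.5,y+h-.5]],.026)[0]+[.0165,0,0],onz(c,[[x+w/2-.5,y-.5]],.011)[0]-[.0165,0,0])
E
```

```text
[ 0.44120729 -0.22771156  0.08386316]
[ 231  193   49   55 2114] [ 0.44042066 -0.23082732  0.026     ] [ 0.44257458 -0.22961507  0.011     ]
[ 331  244   64   50 1697] [ 0.40590797 -0.31072101  0.026     ] [ 0.40560754 -0.31136066  0.011     ]
```

Emit:
{"method": "send_rows", "body": {
  "targets": [
    {"claw":0.65,"tx":0,"ty":-0.2,"tz":-1.5,"roll":0},
    {"claw":0.65,"tx":0,"ty":-0.2,"tz":-4,"roll":0},
    {"claw":0.65,"tx":0,"ty":-0.2,"tz":-5.3,"roll":0},
    {"claw":0.65,"tx":0,"ty":-0.2,"tz":-5.3,"roll":0},
    {"claw":0.65,"tx":0,"ty":-0.2,"tz":-5.3,"roll":0},
    {"claw":0.2,"tx":0,"ty":-0.2,"tz":-5.3,"roll":0},
    {"claw":0.2,"tx":0,"ty":-0.2,"tz":-5.3,"roll":0},
    {"claw":0.2,"tx":0,"ty":-0.2,"tz":-5.3,"roll":0},
    {"claw":0.2,"tx":0,"ty":-0.2,"tz":-5.3,"roll":0},
    {"claw":0.2,"tx":0,"ty":-0.2,"tz":-5.3,"roll":0},
    {"claw":0.2,"tx":0,"ty":-0.2,"tz":-5.3,"roll":0}
  ]
}}

```text
t: 22.57
ee_pos: [0.4411, -0.2298, 0.0307]
orientation: [0.0, 1.0, 0.017, 0.001]
contact_force: [-0.5, 1.8, 14.1]
opening: 0.378
grasp_force: 28.5
```

Emit:
{"method": "send_rows", "body": {
  "targets": [
    {"claw":0.2,"tx":0,"ty":0,"tz":3,"roll":0},
    {"claw":0.2,"tx":0,"ty":0,"tz":7,"roll":0},
    {"claw":0.2,"tx":0,"ty":1,"tz":11,"roll":0},
    {"claw":0.2,"tx":1,"ty":3,"tz":14,"roll":0},
    {"claw":0.2,"tx":3,"ty":6,"tz":16,"roll":0},
    {"claw":0.2,"tx":5,"ty":9,"tz":17,"roll":0},
    {"claw":0.2,"tx":7,"ty":12,"tz":17,"roll":0},
    {"claw":0.2,"tx":10,"ty":14,"tz":17,"roll":0},
    {"claw":0.2,"tx":13,"ty":15.7,"tz":17,"roll":0},
    {"claw":0.2,"tx":16.5,"ty":15.7,"tz":17,"roll":0},
    {"claw":0.2,"tx":20,"ty":15.7,"tz":17,"roll":0},
    {"claw":0.2,"tx":23.2,"ty":15.7,"tz":16,"roll":0}
  ]
}}

```text
t: 23.57
ee_pos: [0.6747, -0.0721, 0.1922]
orientation: [0.0, 1.0, 0.018, 0.002]
contact_force: [0.4, -0.4, 0.8]
opening: 0.372
grasp_force: 30.2
```

Emit:
{"method": "send_rows", "body": {
  "targets": [
    {"claw":0.2,"tx":0,"ty":0,"tz":-3,"roll":0},
    {"claw":0.2,"tx":0,"ty":0,"tz":-6,"roll":0},
    {"claw":0.2,"tx":0,"ty":0,"tz":-8,"roll":0},
    {"claw":0.2,"tx":0,"ty":0,"tz":-8,"roll":0},
    {"claw":0.2,"tx":0,"ty":0,"tz":-8,"roll":0},
    {"claw":0.2,"tx":0,"ty":0,"tz":-8,"roll":0}
  ]
}}

```text
t: 24.07
ee_pos: [0.6732, -0.0727, 0.1115]
orientation: [0.0, 1.0, 0.017, 0.001]
contact_force: [-0.3, -0.4, -0.2]
opening: 0.371
grasp_force: 30.3
```

```bash
python3 - <<'E'
from fit import *
im=get_image("wrist");c=cam("wrist");e=state()["ee_pos"];print(e);cv2.imwrite("pics/w12.png",im)
H,S,V=cv2.split(cv2.cvtColor(im,cv2.COLOR_BGR2HSV));m=((H>24)&(H<36)&(S>150)&(V>60)).astype(np.uint8)
n,l,s,_=cv2.connectedComponentsWithStats(m);h=e[2]-.0307+.026
for i in range(1,n):
    if s[i][4]>400:
        x,y,w,hh,a=s[i];print(s[i],onz(c,[[x+w/2-.5,y+hh-.5]],h)[0]+[.0165,0,0])
E
```

```text
[ 0.67325079 -0.07273692  0.11156904]
[ 218  225   66   71 3118] [ 0.67390263 -0.07272554  0.10686904]
```

Emit:
{"method": "send_rows", "body": {
  "targets": [
    {"claw":0.2,"tx":0.1,"ty":0,"tz":-1.5,"roll":0},
    {"claw":0.2,"tx":0.1,"ty":0,"tz":-3,"roll":0},
    {"claw":0.2,"tx":0.1,"ty":0,"tz":-3.6,"roll":0},
    {"claw":0.2,"tx":0.1,"ty":0,"tz":-3.6,"roll":0},
    {"claw":0.2,"tx":0.1,"ty":0,"tz":-3.7,"roll":0},
    {"claw":0.2,"tx":0.1,"ty":0,"tz":-3.7,"roll":0},
    {"claw":0.2,"tx":0.1,"ty":0,"tz":-3.7,"roll":0}
  ]
}}

```text
t: 24.7
ee_pos: [0.6738, -0.0727, 0.0728]
orientation: [-0.0, 1.0, 0.017, 0.0]
contact_force: [0.2, 0.4, 4.1]
opening: 0.37
grasp_force: 33.9
```

Emit:
{"method": "send_rows", "body": {
  "targets": [
    {"claw":0.45,"tx":0,"ty":0,"tz":0,"roll":0},
    {"claw":0.6,"tx":0,"ty":0,"tz":0.1,"roll":0},
    {"claw":0.6,"tx":0,"ty":0,"tz":0.1,"roll":0},
    {"claw":0.6,"tx":0,"ty":0,"tz":2,"roll":0},
    {"claw":0.6,"tx":0,"ty":0,"tz":6,"roll":0},
    {"claw":0.6,"tx":0,"ty":0,"tz":10,"roll":0},
    {"claw":0.6,"tx":-3,"ty":1,"tz":14,"roll":0},
    {"claw":0.6,"tx":-6,"ty":3,"tz":17,"roll":0},
    {"claw":0.6,"tx":-9,"ty":5,"tz":20,"roll":0},
    {"claw":0.6,"tx":-12,"ty":5,"tz":22,"roll":0},
    {"claw":0.6,"tx":-12,"ty":5,"tz":22,"roll":0},
    {"claw":0.6,"tx":-12,"ty":5,"tz":22,"roll":0}
  ]
}}

```text
t: 25.7
ee_pos: [0.5524, -0.0221, 0.295]
orientation: [-0.0, 1.0, 0.018, 0.002]
contact_force: [0.3, -1.3, -0.1]
opening: 0.601
grasp_force: 0.0
```

```bash
python3 - <<'E'
from fit import *
get_image("wrist");get_image("wrist");im=get_image("wrist");print(state()["ee_pos"],state()["t"]);cv2.imwrite("pics/w13r.png",im);cv2.imwrite("pics/w13.png",cv2.resize(im,(800,600),interpolation=cv2.INTER_CUBIC))
E
```

```text
[ 0.55390684 -0.02284063  0.29164421] 25.85
```

View pics/w13.png

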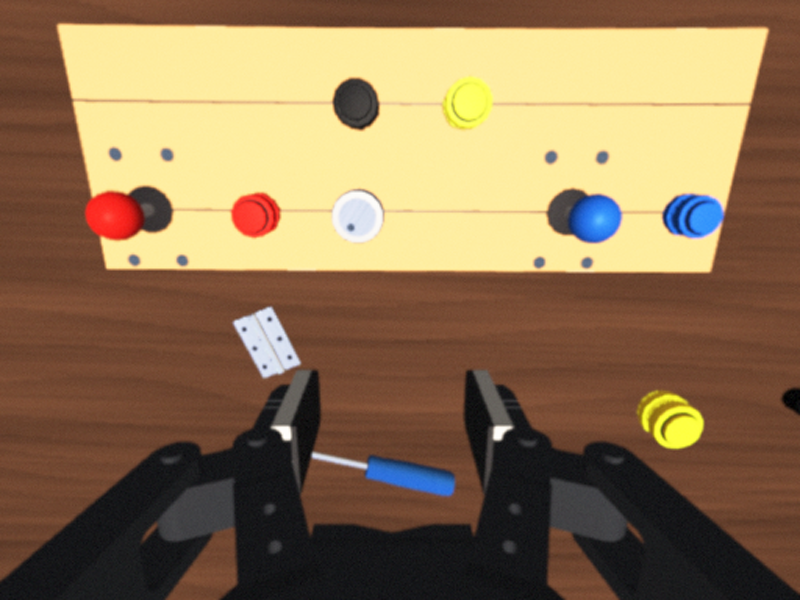

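All five pieces stand upright (800 px): black (355,103), yellow (469,100), red (258,216), spinner (358,216) and blue (704,215). The hinge is untouched at (267,342). One numeric check follows.

```bash
python3 - <<'E'
from fit import *
c=cam("wrist");P={}
for k,p,z in(("R",(150,209),.047),("B",(571,211),.047),("red",(259,216),.076),("blue",(704,215.5),.076),("spin",(358,216),.07),("start",(355,103),.076),("coin",(470,100.5),.076)):
    P[k]=onz(c,np.array([p])*.64,z)[0,:2]
v=(P["R"]-P["B"]);print(np.linalg.norm(v));v/=np.linalg.norm(v);u=np.array([v[1],-v[0]])
def d(a,b,): w=P[b]-P[a];print(a,b,"back %.4f left %.4f"%(w@u,w@v))
P["mid"]=(P["R"]+P["B"])/2
for a,b in(("R","red"),("B","blue"),("mid","spin"),("spin","start"),("start","coin")): d(a,b)
E
```

```text
0.33819822847704795
R red back -0.0015 left -0.0954
B blue back -0.0000 left -0.0865
mid spin back -0.0018 left 0.0006
spin start back 0.0776 left 0.0001
start coin back 0.0018 left -0.0791
```

The by-eye figure for the red button (95 mm) needs a finer numeric check.

```bash
python3 - <<'E'
from fit import *
im=cv2.imread("pics/w13r.png");c=cam("wrist")
for n,(x0,x1) in(("red",(144,184)),):
    a=im[120:156,x0:x1].astype(int);print(n);[print("".join("%4d"%v for v in r[::2])) for r in a[::2,:,2]*((a[::2,:,1]<90))]
S=get_image("scene");D=get_image("side")
for k,col,q in(("red","red",(.589,.0855,.062)),("blue","blue",(.6003,-.2548,.062)),("coin","yellow",(.6745,-.0727,.062)),("start","black",(.672,.0073,.062)),("ballR","red",(.588,.175,.091)),("ballB","blue",(.598,-.165,.091))):
    o=[]
    for n,I in(("scene",S),("side",D)):
        K,d,r,t=cam(n);p=cv2.projectPoints(np.array([q]),r,t,K,d)[0].ravel();b=blob(I,col,p,9);o.append(b and (b[0]-p,b[1]))
        if b is not None: print(k,n,(b[0]-p).round(1),[int(v) for v in b[1]])
E
```

```text
red
   0   0   0   0   0   0   0   0   0   0   0   0   0   0   0   0   0   0   0   0
   0   0   0   0   0   0   0   0   0   0   0   0   0   0   0   0   0   0   0   0
   0   0   0   0   0   0   0   0   0   0 231 246 238   0   0   0   0   0   0   0
   0   0   0   0   0   0 253 253 253 253 252 244 198 238   0   0   0   0   0   0
   0   0   0   0   0 252 234 210 193 196 237 252 251 199 228 228   0   0   0   0
   0   0   0   0 250 236 252 253 253 251 203 149 249 253 183 226   0   0   0   0
   0   0   0 253 249 254 254 254 254 254 254 244 153 250 243 176 241   0   0   0
   0   0   0 252 254 254 254 254 254 254 254 254 206 185 253 196 235 211   0   0
   0   0   0 254 254 254 254 254 254 254 254 254 251 159 252 241 211 221   0   0
   0   0   0 254 254 254 254 254 254 254 254 254 253 159 250 244 191 209   0   0
   0   0   0 254 254 254 254 254 254 254 254 254 254 170 243 249 192   0   0   0
   0   0   0 254 254 254 254 254 254 254 254 254 253 171 252 245 229   0   0   0
   0   0   0   0 254 254 254 254 254 254 254 254 236 205 253 197 225   0   0   0
   0   0   0   0   0 254 254 254 254 254 254 248 182 252 251 224   0   0   0   0
   0   0   0   0   0   0 253 250 248 250 217 235 253 252   0   0   0   0   0   0
   0   0   0   0   0   0   0   0 253 253 253 254   0   0   0   0   0   0   0   0
   0   0   0   0   0   0   0   0   0   0   0   0   0   0   0   0   0   0   0   0
   0   0   0   0   0   0   0   0   0   0   0   0   0   0   0   0   0   0   0   0
red scene [0.  2.8] [8, 9, 49]
red side [-1.1  0. ] [10, 12, 97]
blue scene [0.6 1.2] [8, 10, 57]
blue side [-2.2  0.1] [14, 15, 161]
coin scene [1.2 4.9] [8, 4, 18]
coin side [-1.6 -0.2] [13, 13, 110]
start scene [0.6 0.8] [8, 10, 65]
start side [-1.7  0.9] [9, 11, 84]
ballR scene [0.8 1.5] [11, 7, 35]
ballR side [-0.7 -1.1] [10, 10, 88]
ballB scene [ 0.2 -0.4] [9, 8, 38]
ballB side [-0.5 -0.6] [12, 13, 114]
```

```bash
python3 -c "
from rig import *
print(hand_in())"
```

```text
the job is handed in; nothing more can be done
None
```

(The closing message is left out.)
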